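Screw the purge elbow round to face the sample cell

ROBOT

A 6-joint arm with a two-finger parallel gripper is mounted at the origin on a cart in front of the work surface, level with it; the furniture and walls round the work are solid. World frame = base frame: x ahead of the robot, y to its left, z up, the work surface at z = 0. Lengths are in m, angles in rad, forces in N, time in s.
With the tool pointing down it reaches from about 0.3 to 0.875 m from the base axis. Payload 6.4 kg.
Tool frame: the origin (TCP) lies midway between the tips of the shut fingers; the grasp point (between the pads) lies 19 mm behind it; z points along the fingers, y is the line along which they close (so a half turn about z gives the same grasp; the last joint's range is limited). The gripper opens to 85 mm and grips with 20 to 120 N. Pads are 22 mm wide; open, the fingers measure 114 mm over their backs; the gripper's body (76 mm by 85 mm) begins 54 mm behind the grasp point. The pads swing forward as they close: fully open they stand 13 mm farther back than shut.
Start: joints at [-1.555, 0.181, 1.607, -0, 1.354, -0.206], TCP at [0.127, -0.561, 0.231] pointing down, gripper open.
Joint ranges: [-2.99, 2.99], [-0.89, 2.07], [0.3, 2.58], [-1.14, 4.28], [0, 2.63], [-3.12, 3.12]. Speed limits (rad/s): [2.57, 2.57, 3.01, 3.14, 3.14, 3.14].

INTERFACE

Orientations are given as a unit quaternion [w, x, y, z].
In Python, from bench import sensors, vision, ctrl gives the robot as it stands.
- The arm moves only by the tool carry_out, never from a script. Its argument "deltas" is text: rows parted by semicolons, each of 7 numbers parted by spaces: the shift along the tool's x, y, z in mm, then the turn, a rotation vector about the tool's x, y, z in rad, then the closure, from 0 (fully open) to 1 (shut). In form: tx ty tz ax ay az claw; .... A call has 1 to 12 rows; each row is the pose to reach, as a shift and turn from the pose commanded when the call began, along the tool's axes at that moment; what a row does not reach only later rows make up. A row lasts 1/8 s, in which the tool goes at most 62.5 mm and 10.7 degrees, less where a joint would pass 70% of its speed; a pose out of reach is approached as far as the arm can. A call with a gripper value outside its range is refused whole. The fingers move at their own pace and stop on an object; the grip force is fixed at half the most. Time passes only in rows, so rows that repeat a pose let the fingers close. It gives the time, the measured TCP pose, the force, the opening and the grip force at its end, in the units of the state.
- sensors.get_obs(): the state, without advancing time (a new reading comes with each control period).
- vision.camera(name): name is "side" or "top"; returns the picture (480x640x3 uint8, blue, green, red); there is no depth.
- vision.camera_model(name): a dict with "K" (3x3 intrinsics, pixels), "k1" (the pictures are not rectified: a ray, as slopes to the right and down, at radius r is drawn at 1 + k1 r^2 times it, then the intrinsics apply), "extrinsics" (4x4, takes a point from world to camera coordinates). Camera axes: x right, y down, z forward; pixel columns grow to the right and rows downward; lengths in m; the calibration is good to about 2 mm. A picture is of the moment at which its call begins. camera_model takes no time and is no camera call.
- ctrl.hand_in(): hands the job in; it is judged then, once.
The state is a dict: "time_s": time; "q": joint angles; "dq": joint speeds; "joint_efforts": joint torques, N m; "eef_pos": TCP position; "eef_rot": TCP orientation; "wrist_force": force on the tool from outside, world axes, zero at the start; "torque": the same for the moment, N m; "opening": opening from 0.0 (shut) to 1.0 (fully open); "grasp_force": force on a finger pad.
Only numpy, scipy, OpenCV 4.12 (cv2) and the standard library are available. Lean on these libraries where they do the work, as an engineer would, in place of code of your own. Each camera call takes 0.05 s, during which the arm holds its last target. There are 200 camera calls.

TASK

Get the purge line ready for its hose: screw the elbow (the brass fitting with a single hose outlet) further onto its threaded stub, clockwise seen from above, and stop when its outlet points straight at the inlet nipple of the sample cell. Do not run well past the inlet, leave the tee on the other port as it is, and let go of the elbow.

Things in the scene. Friction and masses are not known exactly. Their poses are not given: they have to be found in the camera images.
- elbow (a joint): angle (rad) of the elbow on its thread; grows as it is tightened, clockwise seen from above. Already started on the stub: reads 0.2 to 0.7 at first, with 0.6 to 1.5 rad still to turn. Hard stops at 0 and 3.2; stays where it is left (0.12 N m of thread friction, no spring). It sinks only 2 mm per full turn
- elbow_grip (a point): grip point of the elbow, on the vertical thread axis, in its brass body, 86 mm above the work surface. Its x axis points level along the outlet, z up. The body is a rounded block 28 mm along the outlet and 24 mm across it (flat sides parallel to the outlet), its top 100 mm and its underside 60 mm above the work surface; below it a hexagonal collar 27 mm wide
- elbow_outlet (a point): open end of the elbow's only outlet, a level ribbed hose barb 15 mm thick, 56 mm from the thread axis and 76 mm above the work surface
- cell_inlet (a point): tip of the level inlet nipple of the sample cell, 76 mm above the work surface, 120 to 140 mm from the elbow's thread axis, on the side of the port away from the robot. The cell is an upright grey metal cylinder 42 mm thick and 100 mm tall on a round foot 60 mm wide, fixed down; its axis lies 41 mm behind the nipple's tip
- tee (a joint): angle (rad) of the tee on its own stub, clockwise seen from above; to be left as it is
- tee_outlet (a point): end of one of the tee's two opposite outlets, 56 mm from its thread axis and 76 mm above the work surface. The tee stands on an identical block 0.19 to 0.32 m from the elbow's; it has the same brass body but a hose barb on both sides
- elbow_port: aluminium block 78 x 78 x 28 mm, bolted down, with the threaded steel stub that carries the elbow upright in its middle; origin at the centre of its underside. A shelf hangs on the wall high above the back of the work surface: draw a long arm in before swinging it sideways

How it is judged:
By the outcome, as a careful person would: the job done as asked, in the order asked, and still so for the second after the job is handed in, with the robot touching nothing.
It also fails if it takes over 32 s, if anything falls off the work surface, if the arm or the gripper's body presses on something with over 40 N, if the wrist force passes 120 N, or if a joint passes its speed limit or range.

## Working session

There is one attempt and no reset: what is moved stays moved. The work goes in short steps, Python scripts to look and compute and a tool call to move; the robot and the scene stay as the last step left them, time stands still between calls to the robot, and variables do not carry over. Pictures are saved under pics/ and viewed, at most 10 in all, crops included, and the job is handed in when it is done.

Besides the shell and the picture viewer there is one more tool, called after ">>>" as name(argument=value, ...), one argument or row to a line, values as JSON. carry_out: Moves the arm, as the interface text tells. Its arguments: {"type":"object","properties":{"deltas":{"type":"string"}},"required":["deltas"]}

```bash
mkdir -p pics
python3 - <<'E'
from bench import sensors, vision, ctrl
import cv2,numpy as np
for n in("top","side"):
    cv2.imwrite(f"pics/{n}0.png",vision.camera(n)); m=vision.camera_model(n); print(n,m)
    E=np.array(m["extrinsics"]);print(-E[:3,:3].T@E[:3,3])
o=sensors.get_obs();print(o)
E
```

```text
top {'K': array([[456.83511659,   0.        , 317.32053434],
       [  0.        , 456.83511659, 238.90122991],
       [  0.        ,   0.        ,   1.        ]]), 'k1': -0.11509857059541526, 'extrinsics': array([[ 0.00805634, -0.99996498, -0.00226802, -0.14381305],
       [-0.98493151, -0.00754334, -0.17278028,  0.52202949],
       [ 0.17275712,  0.00362582, -0.98495778,  0.84292762],
       [ 0.        ,  0.        ,  0.        ,  1.        ]])}
[ 0.36970015 -0.14292647  0.92011835]
side {'K': array([[605.42701852,   0.        , 318.74286732],
       [  0.        , 605.42701852, 241.78690144],
       [  0.        ,   0.        ,   1.        ]]), 'k1': -0.19225068849943833, 'extrinsics': array([[ 0.99137222, -0.12947032, -0.02045875, -0.56089633],
       [-0.07239905, -0.41075118, -0.90886844,  0.07205477],
       [ 0.10926803,  0.90250812, -0.41658084,  1.07342771],
       [ 0.        ,  0.        ,  0.        ,  1.        ]])}
[ 0.4439824  -1.01180007  0.50118248]
{'time_s': 0.1, 'q': array([-1.55527787e+00,  1.81474211e-01,  1.60792160e+00, -1.54433696e-05,
        1.35381526e+00, -2.06293271e-01]), 'dq': array([ 0.00036647, -0.00134721, -0.00280128, -0.00022839,  0.00055517,
        0.00194052]), 'joint_efforts': array([ 3.15623074e-04, -4.45878339e+01, -3.52236807e+01, -3.22547530e-04,
        4.21422141e-03,  1.35781144e-05]), 'eef_pos': array([ 0.12650644, -0.56038873,  0.23046349]), 'eef_rot': array([-8.06249782e-04,  9.93855736e-01,  1.10680268e-01,  6.95664699e-05]), 'wrist_force': array([-0.36979404, -1.04156939, -0.25466484]), 'torque': array([-0.01521907,  0.02622319,  0.01974959]), 'grasp_force': 0.0, 'opening': 0.9948687287872959}
```

View pics/top0.png

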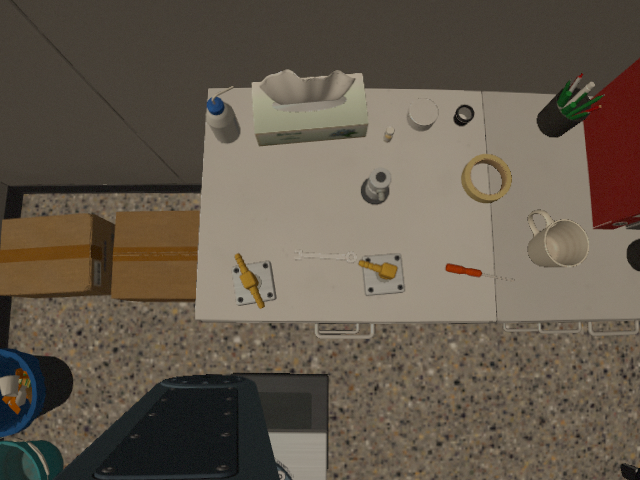

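View pics/side0.png

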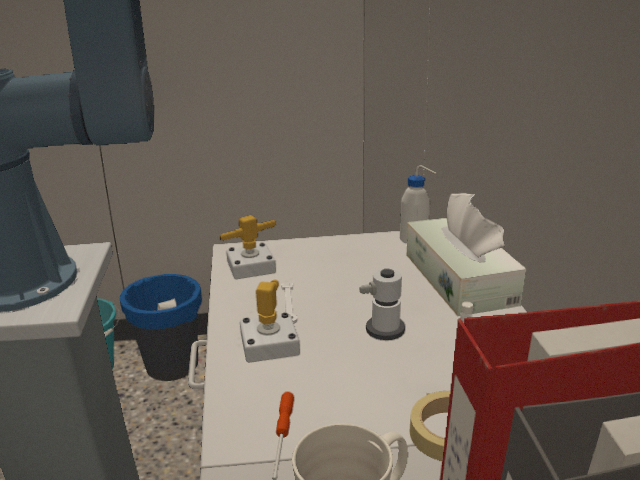

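```bash
cat > h.py <<'E'
import cv2,numpy as np
from bench import vision,sensors
M={n:vision.camera_model(n) for n in("top","side")}
def ray(n,p):
    m=M[n];K=m["K"];d=((np.array(p,float)-K[:2,2])/K[[0,1],[0,1]])
    u=cv2.undistortPoints(np.array([[p]],float),K,np.array([m["k1"],0,0,0.]))[0,0]
    E=m["extrinsics"];R=E[:3,:3];return -R.T@E[:3,3],R.T@np.array([*u,1])
def plane(n,p,z):
    c,d=ray(n,p);return c+d*(z-c[2])/d[2]
def tri(a,b):
    (c1,d1),(c2,d2)=ray("top",a),ray("side",b)
    s=np.linalg.lstsq(np.c_[d1,-d2],c2-c1,rcond=None)[0];P,Q=c1+s[0]*d1,c2+s[1]*d2
    return (P+Q)/2,np.linalg.norm(P-Q)
def proj(n,P):
    m=M[n];E=m["extrinsics"];r=cv2.Rodrigues(E[:3,:3])[0]
    return cv2.projectPoints(np.array([P],float),r,E[:3,3],m["K"],np.array([m["k1"],0,0,0.]))[0][0,0]
def yellow(n,img,box):
    x0,y0,x1,y1=box;h=cv2.cvtColor(img,cv2.COLOR_BGR2HSV)[y0:y1,x0:x1]
    return cv2.inRange(h,(12,130,60),(30,255,255))
E
python3 - <<'E'
import cv2,numpy as np
t=cv2.imread("pics/top0.png");s=cv2.imread("pics/side0.png")
a=cv2.resize(t[160:300,345:415],None,fx=4.2,fy=4.2,interpolation=cv2.INTER_CUBIC)
b=cv2.resize(s[260:360,235:415],None,fx=2.7,fy=2.7,interpolation=cv2.INTER_CUBIC)
c=np.zeros((588,800,3),np.uint8);c[:a.shape[0],:a.shape[1]]=a;c[:b.shape[0],300:300+b.shape[1]]=b
cv2.imwrite("pics/crop0.png",c)
from h import *
m=yellow("top",t,(345,240,415,300));P=np.argwhere(m>0)[:,::-1]+[345,240]
r=cv2.minAreaRect(P.astype(np.float32));print(len(P),r,cv2.boxPoints(r).round(1).tolist())
E
```

```text
363 ((377.0292053222656, 269.5802917480469), (37.787750244140625, 15.359631538391113), 6.581944942474365) [[357.3999938964844, 275.0], [359.1000061035156, 259.79998779296875], [396.70001220703125, 264.1000061035156], [394.8999938964844, 279.3999938964844]]
```

View pics/crop0.png

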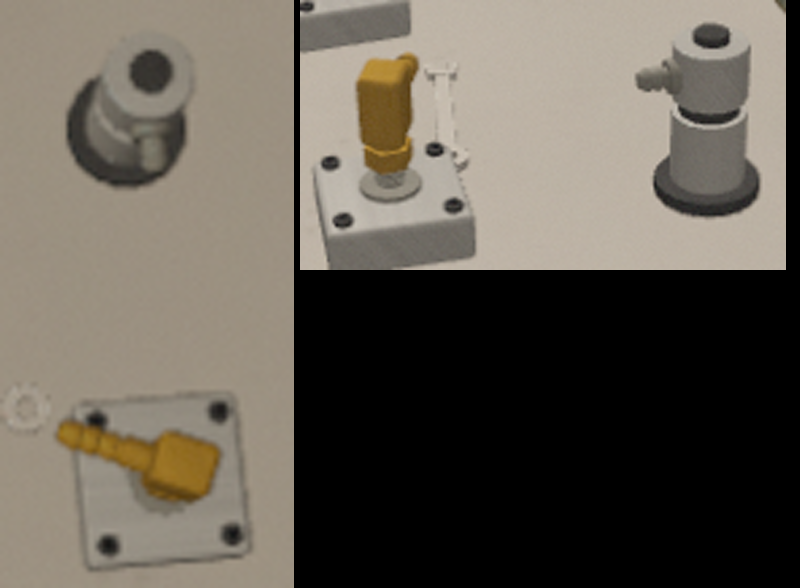

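Run:
```python
from h import *
T=lambda x,y:(345+(x+.5)/4.2-.5,160+(y+.5)/4.2-.5)
S=lambda x,y:(235+(x-300+.5)/2.7-.5,260+(y+.5)/2.7-.5)
sc=[plane("top",T(*p),.029) for p in((97,418),(219,411),(108,545),(232,534))]
ss=[plane("side",S(*p),.029) for p in((330,163),(435,149),(343,220),(454,206))]
b1,b2=np.mean(sc,0),np.mean(ss,0);print("block",b1,b2)
d=(sc[0]-sc[2])+(sc[1]-sc[3]);print("block yaw",np.degrees(np.arctan2(d[1],d[0])))
bt=plane("top",T(185,460),.1);tip=plane("top",T(66,434),.076)
print("bodytop",bt,"tip",tip,tri(T(66,434),S(410,65)))
tips=plane("side",S(410,65),.076);print("tip side",tips)
n1=plane("top",T(152,165),.076);n2=plane("side",S(639,80),.076);print("nip",n1,n2)
foot=plane("top",T(126,128),.006);cap=plane("top",T(152,72),.104);fs=plane("side",S(706,181),.008);print("cell",foot,cap,fs)
A=(b1+b2)/2
for nm,P in dict(tip=tip,tips=tips,n1=n1,n2=n2,foot=foot,cap=cap,fs=fs).items():
    v=P-A;print(nm,"dist",np.hypot(*v[:2]).round(4),"ang",np.arctan2(v[1],v[0]).round(3))
```

```text
block [ 0.45889492 -0.27029226  0.029     ] [ 0.45762989 -0.27064698  0.029     ]
block yaw 4.6695258131199395
bodytop [ 0.45905256 -0.26927521  0.1       ] tip [ 0.47292941 -0.22022476  0.076     ] (array([ 0.47351713, -0.2205224 ,  0.07271701]), np.float64(0.00036985203744875373))
tip side [ 0.47347448 -0.22654006  0.076     ]
nip [ 0.59626832 -0.26049762  0.076     ] [ 0.59309797 -0.26364523  0.076     ]
cell [ 0.63382744 -0.25770294  0.006     ] [ 0.63146075 -0.25743231  0.104     ] [ 0.63174979 -0.26340921  0.008     ]
tip dist 0.0523 ang 1.287
tips dist 0.0465 ang 1.237
n1 dist 0.1384 ang 0.072
n2 dist 0.135 ang 0.051
foot dist 0.176 ang 0.073
cap dist 0.1737 ang 0.075
fs dist 0.1736 ang 0.041
```

>>> carry_out(
  deltas="50 -27 0 0 0 -0.15 0; 100 -54 0 0 0 -0.30 0; 150 -82 10 0 0 -0.45 0; 200 -109 20 0 0 -0.6 0; 250 -136 30 0 0 -0.75 0; 300 -164 40 0 0 -0.9 0; 350 -191 50 0 0 -1.06 0; 387 -211 60 0 0 -1.06 0; 387 -211 60 0 0 -1.06 0; 387 -211 60 0 0 -1.06 0; 387 -211 60 0 0 -1.06 0",
)

```text
time_s: 1.48
eef_pos: [0.457, -0.271, 0.1716]
eef_rot: [0.0, 0.802, 0.597, -0.0]
wrist_force: [-0.7, -0.4, 0.4]
opening: 1.003
grasp_force: 0.0
```

Run:
```python
from h import *
from scipy.spatial.transform import Rotation as R
o=sensors.get_obs();r=R.from_quat(o["eef_rot"],scalar_first=True).as_matrix()
print(o["time_s"],o["q"],o["eef_pos"],r.round(3).tolist(),np.arctan2(r[1,0],r[0,0]))
e=np.array([.4585,-.2702,.068])-o["eef_pos"];print("tool delta",r.T@e*1000)
s=vision.camera("side");t=vision.camera("top")
c=np.zeros((480,800,3),np.uint8);c[:,:400]=cv2.resize(t[180:300,330:430],(400,480));c[:,400:]=cv2.resize(s[200:368,205:345],(400,480))
cv2.imwrite("pics/c1.png",c)
```

```text
1.475 [-7.58583944e-01  1.46159652e-01  1.77403645e+00 -2.66104834e-04
  1.22098628e+00 -4.67937448e-01] [ 0.45701715 -0.27095109  0.17156306] [[0.286, 0.958, 0.0], [0.958, -0.286, -0.0], [-0.0, 0.0, -1.0]] 1.2802409273066402
tool delta [  1.18669474   1.17927647 103.56288849]
```

View pics/c1.png

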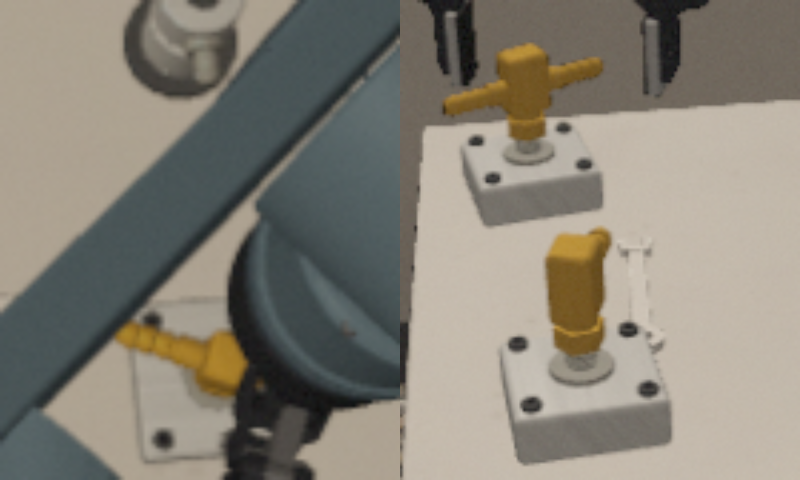

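The picture shows the fingers (side crop ≈455,50 and 655,60) hovering clear on either side of the elbow body (≈575,270); the barb lies at ≈(130,335) in the top crop, perpendicular to the closing line.

>>> carry_out(
  deltas="1 1 30 0 0 0 0; 1 1 60 0 0 0 0; 1 1 85 0 0 0 0; 1 1 103 0 0 0 0; 1 1 103 0 0 0 0; 1 1 103 0 0 0 0.4; 1 1 103 0 0 0 0.6; 1 1 103 0 0 0 1; 1 1 103 0 0 0 1; 1 1 103 0 0 0 1; 1 1 103 0 0 0 1",
)

```text
time_s: 2.95
eef_pos: [0.4586, -0.2694, 0.0691]
eef_rot: [-0.0, 0.802, 0.598, -0.0]
wrist_force: [-4.9, 1.2, 7.2]
opening: 0.27
grasp_force: 59.3
```

>>> carry_out(
  deltas="0 0 0 0 0 0.1 1; 0 0 0 0 0 0.22 1; 0 0 0 0 0 0.34 1; 0 0 0 0 0 0.46 1; 0 0 0 0 0 0.58 1; 0 0 0 0 0 0.7 1; 0 0 0 0 0 0.82 1; 0 0 0 0 0 0.94 1; 0 0 0 0 0 1.04 1; 0 0 0 0 0 1.1 1; 0 0 0 0 0 1.1 1",
)

```text
time_s: 4.32
eef_pos: [0.4585, -0.2694, 0.0688]
eef_rot: [0.0, 0.996, 0.091, -0.0]
wrist_force: [-4.8, 0.8, 5.8]
opening: 0.273
grasp_force: 59.3
```

Run:
```python
from h import *
from scipy.spatial.transform import Rotation as R
o=sensors.get_obs();r=R.from_quat(o["eef_rot"],scalar_first=True).as_matrix()
print(o["time_s"],o["q"],o["eef_pos"],np.arctan2(r[1,0],r[0,0]),o["wrist_force"],o["torque"])
s=vision.camera("side");t=vision.camera("top");cv2.imwrite("pics/s2.png",s);cv2.imwrite("pics/t2.png",t)
c=np.zeros((540,800,3),np.uint8);c[:,:300]=cv2.resize(t[165:300,345:420],(300,540),interpolation=cv2.INTER_CUBIC);c[:300,300:800]=cv2.resize(s[250:370,225:425],(500,300),interpolation=cv2.INTER_CUBIC)
cv2.imwrite("pics/c2.png",c)
```

```text
4.325 [-7.54146624e-01  2.95380331e-01  1.83335130e+00 -8.11501167e-04
  1.01326930e+00  6.34636560e-01] [ 0.45851795 -0.26939704  0.0687937 ] 0.1824426089755041 [-4.82124646  0.78080897  5.81052842] [ 0.00189808  0.82077181 -0.12581879]
```

View pics/c2.png

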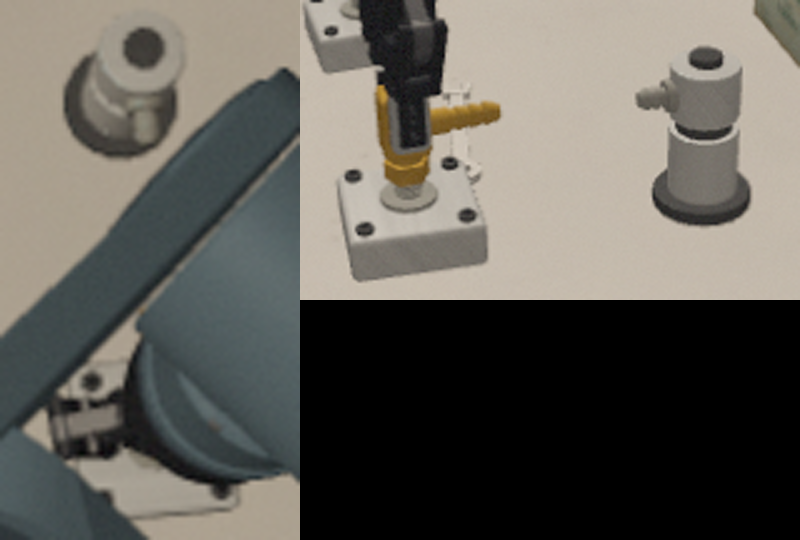

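The side crop shows the barb turned with the gripper (tip ≈(497,112)) and heading for the nipple (≈(640,98)); finishing the last 0.115 rad, then releasing, lifting straight up.

>>> carry_out(
  deltas="0 0 0 0 0 0.06 1; 0 0 0 0 0 0.1 1; 0 0 0 0 0 0.115 1; 0 0 0 0 0 0.115 1; 0 0 0 0 0 0.115 1",
)

```text
time_s: 5.05
eef_pos: [0.4585, -0.2694, 0.0688]
eef_rot: [0.0, 0.999, 0.034, -0.0]
wrist_force: [-4.0, 0.2, 5.3]
opening: 0.274
grasp_force: 59.3
```

>>> carry_out(
  deltas="0 0 0 0 0 0 0.6; 0 0 0 0 0 0 0.2; 0 0 0 0 0 0 0; 0 0 0 0 0 0 0; 0 0 -30 0 0 0 0; 0 0 -70 0 0 0 0; 0 0 -120 0 0 0 0; -40 50 -130 0 0 0 0; -80 100 -130 0 0 0 0; -120 150 -130 0 0 0 0; -160 200 -130 0 0 0 0; -160 230 -130 0 0 0 0",
)

```text
time_s: 6.55
eef_pos: [0.3119, -0.5118, 0.1984]
eef_rot: [0.0, 0.999, 0.032, -0.0]
wrist_force: [0.7, -0.3, -0.7]
opening: 1.003
grasp_force: 0.0
```

Run:
```python
from h import *
o=sensors.get_obs();print(o["time_s"],o["eef_pos"],o["opening"])
s=vision.camera("side");t=vision.camera("top");cv2.imwrite("pics/s3.png",s);cv2.imwrite("pics/t3.png",t)
c=np.zeros((600,800,3),np.uint8);c[:,:320]=cv2.resize(t[180:300,350:414],(320,600),interpolation=cv2.INTER_CUBIC);c[:300,320:800]=cv2.resize(s[250:370,235:427],(480,300),interpolation=cv2.INTER_CUBIC)
cv2.imwrite("pics/c3.png",c)
```

```text
6.55 [ 0.31194674 -0.5118231   0.19835372] 1.0032773948496965
```

View pics/c3.png

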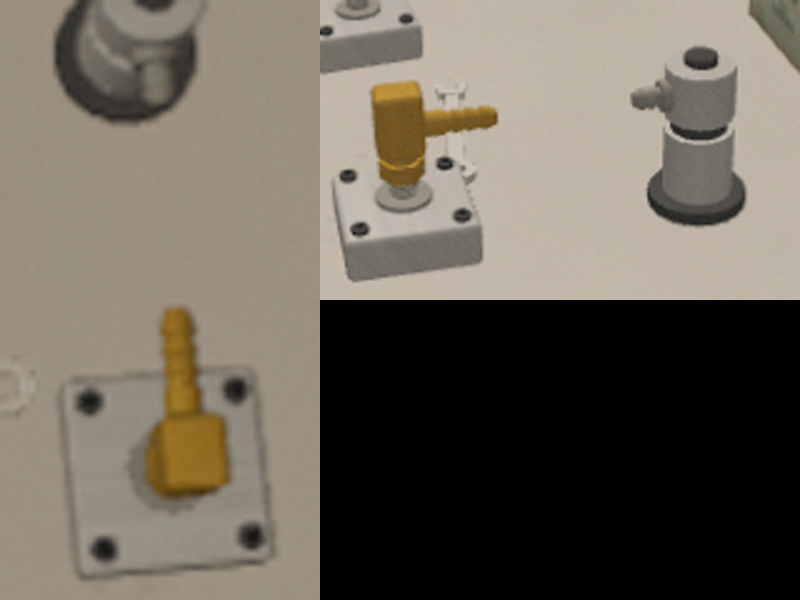

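Run:
```python
from h import *
t=cv2.imread("pics/t3.png")
big=cv2.resize(t[170:300,340:430],None,fx=5,fy=5,interpolation=cv2.INTER_CUBIC)
m=yellow("top",big,(0,0,450,650))
f=lambda x,y:(340+(x+.5)/5-.5,170+(y+.5)/5-.5)
ys=np.where(m.any(1))[0];print(ys[0],ys[-1])
pts=[]
for y in range(ys[0]+6,ys[0]+95):
    xs=np.where(m[y])[0];pts.append(plane("top",f(xs.mean(),y),.076))
pts=np.array(pts);k=np.polyfit(pts[:,0],pts[:,1],1);print("outlet ang",np.arctan(k[0]),"y at axis",np.polyval(k,.4585),"tip",pts[0])
# nipple: brighter than dark foot, rows near the tip
g=cv2.cvtColor(big,cv2.COLOR_BGR2GRAY)
for y in range(100,165,6): print(y,g[y,160:260:5])
sc=[plane("top",(350+x/5-.4,180+y/5-.4),.029) for x,y in((89,402),(235,390),(104,549),(251,537))];print(np.mean(sc,0))
```

```text
359 547
outlet ang 0.061157132262209424 y at axis -0.2696899981396271 tip [ 0.51167497 -0.26655978  0.076     ]
100 [111  96  92  87  91 105 114 119 119 112 103  97  87  73  62  56  44  83
 135 146]
106 [127 122 113  97  94 108 119 117 111 107  97  89  77  65  57  56  45  83
 136 146]
112 [120 132 138 128 105  94  87  90  96  99  94  80  61  52  54  52  49  89
 137 147]
118 [ 97 101 112 123 110  69  65  99 119 116 109  93  69  56  53  53  55  94
 137 147]
124 [ 96  94  91  91  90  79  80 105 119 117 113 100  77  58  52  50  69 112
 141 146]
130 [ 94  91  89  86  81  76  83 103 117 118 113  99  78  58  51  57  95 136
 147 146]
136 [ 98  89  86  84  79  75  75  93 111 114 109 100  83  61  47  76 123 144
 144 145]
142 [ 84  79  79  78  76  69  74  98 111 115 112 100  82  56  57 101 140 147
 144 145]
148 [ 55  63  63  61  62  59  65  88 105 110 107  93  68  64  99 134 145 145
 144 145]
154 [ 54  54  53  50  51  54  53  59  71  75  67  56  61  97 136 147 144 145
 146 145]
160 [ 57  57  55  55  55  55  53  51  47  42  55  77 106 134 146 146 145 145
 145 146]
[ 0.45828146 -0.27005365  0.029     ]
```

Run:
```python
from h import *
f=lambda x,y:(340+(x+.5)/5-.5,170+(y+.5)/5-.5)
for x,y in((205.5,150),(206,125),(204,150),(207.5,150)):
    P=plane("top",f(x,y),.076);print(P)
    for A in((.4585,-.2697),(.4583,-.27005)): print(np.arctan2(P[1]-A[1],P[0]-A[0]))
```

```text
[ 0.59489415 -0.26026182  0.076     ]
0.06908769967396343
0.07153656805220701
[ 0.60478294 -0.26064043  0.076     ]
0.06185281558102462
0.06414847710765334
[ 0.59488822 -0.25968641  0.076     ]
0.07328825710659777
0.07572959355329482
[ 0.59490207 -0.26102909  0.076     ]
0.06348333879302592
0.06594212710671163
```

The barb points at 0.061–0.068 rad and the nipple bears 0.069 rad, so they agree within about 0.5°. The gripper is clear of everything.

```bash
python3 -c "
from bench import ctrl
print(ctrl.hand_in())"
```

```text
the job is handed in; nothing more can be done
None
```

The elbow is screwed on about 1.2 rad clockwise, its outlet points at the cell inlet to within about 0.5° by the top camera, it is released, the tee was not touched, and the job was handed in at about 7 s.

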